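Tip a battery pack into its charging cradle and seat it behind the catch

TASK

Put the battery pack on charge: slide the standing pack, still upright, until its foot is square against the near edge of the charging cradle, then push high on its back so that it tips over onto its side in the cradle, terminals towards the charger, and push its end along until it is caught behind the sprung catch. It is to be tipped, not lifted; feel your way gently and never press on it with more than 22 newtons. Leave everything else on the bench where it is.

Things in the scene. Friction and masses are not known exactly. Their poses are not given: they have to be found in the camera images.
- pack: battery pack, plain grey plastic box 65 x 94 x 150 mm (its x, y, z), 0.6 to 0.85 kg. Starts standing on end on the bench, 15 to 45 mm short of the cradle's near edge, up to 6 degrees out of square. Origin: centre of its foot end; z runs up its length to the terminal end (two flush brass discs, black band below); x is its front, facing the cradle; y its width.
- pack_mid (a point): middle of the battery pack. Pushed at a third of its height or lower the pack slides upright; pushed near its top it tips. Once tipped it lies on its front, its z along the cradle's +x, and its foot end (where its origin is) overhangs the cradle's near edge by some 20 to 45 mm.
- cradle: charging cradle, a fixed aluminium tray; a grey charger box (85 x 140 x 62 mm high) stands at its far end. Origin: middle of its near edge, at bench level; x is the loading direction, towards the charger; z up. The near edge of its floor (10 mm thick, 124 mm wide, at x = 0) is the stop for the pack's foot. The floor ends at x = 190 mm.
- cradle_mid (a point): middle of the cradle's floor, on its top (x = 95, z = 10 mm in the cradle). Side walls 107 mm apart stand to 26 mm above the bench, then lean outwards to 44 mm high and centre a pack that falls a little off. The charger, fixed for now, is adjustable along the tray: it and its catch and contacts stand up to 10 mm nearer or farther in x than the figures given, a place to be felt for.
- catch (a joint): dark steel tab in the floor near the mouth, cradle x = 14 to 24 mm (+-10 mm), 44 mm wide, joined to the charger by a thin tongue. Value: how far it is down, in m; 0 = up, 7 mm above the floor; 0.007 = flush. A spring of about 1 N lifts it; the pack lying on it keeps it down; it snaps up behind the pack's foot end once that has passed it, and stops the pack from coming back.
- contacts (a joint): sprung black contact block before the charger, 62 mm wide, 16 to 52 mm above the bench, front face at cradle x = 170 mm (+-10 mm). Value: how far it is pushed in, in m. Spring: 2 N at 0, then 1.5 N more per mm. The catch clears the pack at 0.004 (8 N, plus 2 to 4 N of sliding friction); at 0.008 the pack hits two hard black shoulders either side of the block.

How it is judged:
On the way, in this order (a step that is already met when the one before it is completed fails the run):
1. the pack stands upright with its foot square against the cradle's near edge (within 4 mm and 5 degrees) (x of pack in the frame of cradle above -0.0365 m and angle between the x axis of pack and the x axis of cradle, either way round below 0.087 rad and angle between pack's own z axis and vertical below 0.12 rad), for 0.1 s.
2. the pack lies on its side in the cradle, terminals towards the charger (angle between pack's own z axis and vertical above 1.45 rad and angle between the z axis of pack and the x axis of cradle, either way round below 0.15 rad and z of pack in the frame of cradle above 0.036 m), for 0.2 s.
At the end, for the whole second after the job is handed in: The pack lies at rest flat on its front face on the cradle's floor, foot end more than 10 mm inside the near edge, square with the cradle within 0.1 rad, its terminals pressing the contact block in by more than 2.5 mm, and the catch up behind it (less than 2.5 mm down) (x of pack in the frame of cradle above 0.01 m and value of joint catch below 0.0025 m and value of joint contacts above 0.0025 m and angle between pack's own x axis and vertical above 3.05 rad and angle between the z axis of pack and the x axis of cradle, either way round below 0.1 rad and linear speed of pack below 0.01 m/s); the robot touches nothing.
It fails at once if the robot presses on the pack with more than 22 N (contact force between any of the fingers, the arm and pack above 22 N).
It fails at once if the pack is lifted (its middle more than 125 mm above the bench) (height (world z) of pack_mid above 0.125 m).
It fails at once if something else on the bench is moved by more than 15 mm (distance of any of spray_can, oil_bottle, screwdriver, hammer, tape, wood_block, rivet_cup, channel from where it was at the start of the episode above 0.015 m).
It also fails if it takes over 69 s, if anything falls off the work surface, if the arm or the gripper's body presses on something with over 40 N, if the wrist force passes 120 N, or if a joint passes its speed limit or range.

ROBOT

A 6-joint arm with a two-finger parallel gripper is mounted at the origin on the work surface. World frame = base frame: x ahead of the robot, y to its left, z up, the work surface at z = 0. Lengths are in m, angles in rad, forces in N, time in s.
With the tool pointing down it reaches from about 0.25 to 0.85 m from the base axis. Payload 12.5 kg.
Tool frame: the origin (TCP) lies midway between the tips of the shut fingers; the grasp point (between the pads) lies 19 mm behind it; z points along the fingers, y is the direction in which the jaws open and shut (so a half turn about z gives the same grasp; the last joint's range is limited). The gripper opens to 93 mm and grips with 3 to 60 N. Pads are 15 mm wide; open, the fingers measure 128 mm over their backs; the gripper's body (75 mm by 188 mm) begins 65 mm behind the grasp point.
Start: joints at [1.238, 0.351, 1.652, -0, 1.139, -0.085], TCP at [0.135, 0.533, 0.219] pointing down, gripper open.
Joint ranges: [-2.75, 2.75], [-0.79, 2.1], [0.01, 2.65], [-1.57, 4.71], [0.07, 3.14], [-2.87, 2.87]. Speed limits (rad/s): [2.22, 2.22, 2.79, 3.14, 3.14, 3.14].

INTERFACE

Orientations are given as [roll, pitch, yaw] about the fixed x, y, z axes, in that order (R = Rz(yaw) Ry(pitch) Rx(roll)).
In Python, from workcell import readout, eyes, order gives the robot as it stands. The module is installed in compiled form; this text tells all that it offers.
- The arm moves only by the shell command python3 -m jog 'ROWS' [OPENING] [FORCE]. ROWS is JSON, one flat list of numbers, 6 for each row, row after row: the shift along the tool's x, y, z in mm, then the turn, a rotation vector about the tool's x, y, z in rad. In form: [dx, dy, dz, rx, ry, rz, dx, dy, dz, rx, ry, rz, ...]. A call has exactly 5 rows; each row is the pose to reach, as a shift and turn from the pose commanded when the call began, along the tool's axes at that moment; what a row does not reach only later rows make up. A row lasts 1/8 s, in which the tool goes at most 62.5 mm and 10.7 degrees, less where a joint would pass 70% of its speed; a pose out of reach is approached as far as the arm can. A call with a gripper value outside its range is refused whole. OPENING is the gripper command: -1 is fully open, 1 is shut, values between are in proportion, set as the call begins (- or left out, the last holds). The fingers move at their own pace and stop on an object; FORCE is the grip in N (left out, the last holds). Time passes only in rows, so rows that repeat a pose let the fingers close, or fill a call up. It gives the time, the measured TCP pose, the force and the opening at its end, in the units of the state.
- readout.observe(): the state, without advancing time (a new reading comes with each control period).
- eyes.camera(name): name is "scene" or "top" or "wrist"; returns a dict with "image" (384x512x3 uint8, red, green, blue), "mtx" (3x3 intrinsics, pixels), "k1" (the pictures are not rectified: a ray, as slopes to the right and down, at radius r is drawn at 1 + k1 r^2 times it, then the intrinsics apply), "origin" and "attitude" of the camera in the world. Camera axes: x right, y up, looking along -z (the intrinsics and any distortion apply to the point x, -y, -z); pixel columns grow to the right and rows downward; lengths in m; the calibration is good to about 2 mm. A picture is of the moment at which its call begins. There is no depth.
- order.finish_job(): hands the job in, once; it reports no verdict.
The state is a dict: "clock": time; "qpos": joint angles; "joint_velocities": joint speeds; "tau": joint torques, N m; "tool_pos": TCP position; "tcp_rot": TCP orientation; "wrist_force": force on the tool from outside, world axes, zero at the start; "wrist_torque": the same for the moment, N m; "gripper_width": opening from 0.0 (shut) to 1.0 (fully open).
Only numpy, scipy, OpenCV 4.12 (cv2) and the standard library are available. Lean on these libraries where they do the work, as an engineer would, in place of code of your own. Each camera call takes 0.05 s, during which the arm holds its last target.

## Working session

There is one attempt and no reset: what is moved stays moved. The work goes in short steps, Python scripts to look and compute and a shell command to move; the robot and the scene stay as the last step left them, time stands still between calls to the robot, and variables do not carry over. Pictures are saved under pics/ and viewed, and the job is handed in when it is done.

```bash
mkdir -p pics
python3 - <<'E'
from workcell import readout, eyes, order
import cv2
s=readout.observe(); print(s)
for n in ("scene","top","wrist"):
    c=eyes.camera(n); cv2.imwrite(f"pics/{n}0.png",c["image"][:,:,::-1]); print(n,c["mtx"],c["k1"],c["origin"],c["attitude"])
E
```

```text
{'clock': 0.0, 'qpos': array([ 1.23836617e+00,  3.51280495e-01,  1.65244783e+00,  3.16322559e-05,
        1.13911839e+00, -8.46055245e-02]), 'joint_velocities': array([ 8.35875172e-05,  6.25526379e-05, -4.89523936e-04, -5.49525609e-04,
       -1.80617512e-04, -1.44394954e-05]), 'tau': array([ 1.99207978e-03, -4.97322428e+01, -2.85260725e+01,  6.99638505e-02,
        2.56652583e-02, -4.68666462e-05]), 'tool_pos': array([0.13476397, 0.53285932, 0.21806818]), 'tcp_rot': array([-3.14034550e+00, -1.34585181e-04,  2.89375469e+00]), 'wrist_force': array([ 0.04631822, -0.59997301,  0.51092242]), 'wrist_torque': array([ 0.01926587, -0.01634449, -0.03917184]), 'gripper_width': 0.9995143259165564}
scene [[377.15905112   0.         251.91867641]
 [  0.         377.15905112 181.70229568]
 [  0.           0.           1.        ]] -0.08536149748262577 [ 0.9799472  -0.31700783  0.49147068] [ 0.86939055 -0.01623016  0.92678557]
top [[409.39422403   0.         256.20348556]
 [  0.         409.39422403 196.92530889]
 [  0.           0.           1.        ]] -0.004929889518954569 [ 0.51354619 -0.0172749   0.72361185] [ 0.12633765  0.00952414 -1.54851739]
wrist [[283.39623296   0.         256.68710742]
 [  0.         283.39623296 190.4000816 ]
 [  0.           0.           1.        ]] -0.026530139065201824 [0.06424659 0.5502163  0.38406386] [-2.62046442e-01  1.31905279e-03  1.32272666e+00]
```

View pics/scene0.png

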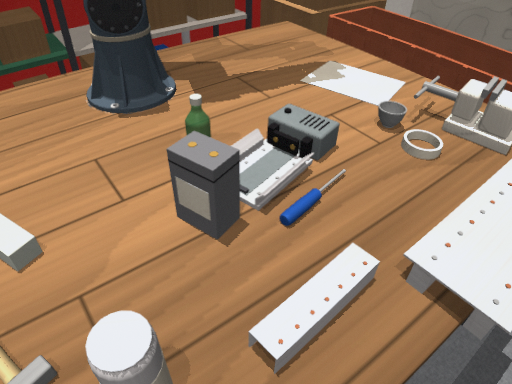

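View pics/top0.png

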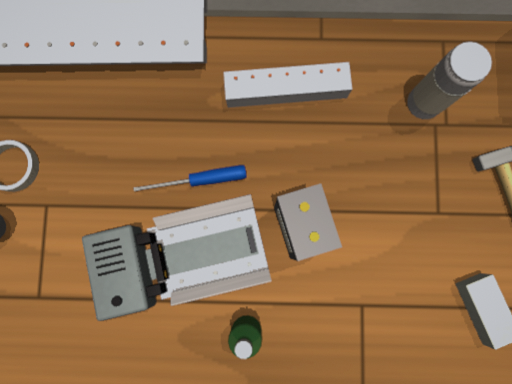

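View pics/wrist0.png

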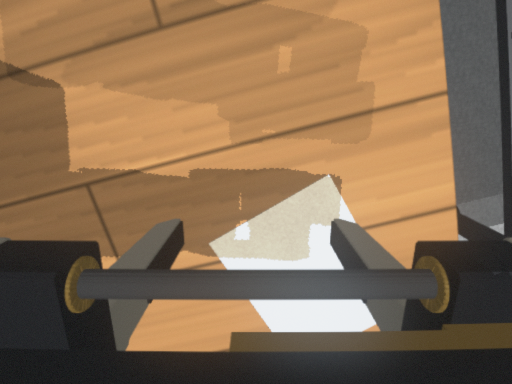

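```bash
cat > h.py <<'E'
import numpy as np, cv2
from scipy.spatial.transform import Rotation as R
def pose(c): return np.array(c["origin"]), R.from_euler('xyz',c["attitude"]).as_matrix()
def ray(c,u,v):
    K=c["mtx"]; d=np.array([(u-K[0,2])/K[0,0],(v-K[1,2])/K[1,1]]); x=d.copy()
    for _ in range(30): x=d/(1+c["k1"]*(x@x))
    o,A=pose(c); return o,A@np.array([x[0],-x[1],-1.])
def onz(c,u,v,z):
    o,d=ray(c,u,v); return o+d*(z-o[2])/d[2]
def tri(ps):
    M=np.zeros((3,3));b=np.zeros(3)
    for o,d in ps:
        d=d/np.linalg.norm(d);P=np.eye(3)-np.outer(d,d);M+=P;b+=P@o
    return np.linalg.solve(M,b)
def proj(c,p):
    o,A=pose(c); q=A.T@(np.array(p)-o); x=np.array([q[0],-q[1]])/-q[2]; x=x*(1+c["k1"]*(x@x)); K=c["mtx"]
    return K[0,0]*x[0]+K[0,2],K[1,1]*x[1]+K[1,2]
E
python3 - <<'E'
import cv2
i=cv2.imread('pics/top0.png'); cv2.imwrite('pics/top0z.png',cv2.resize(i[170:330,70:350][:, :],None,fx=2.85,fy=2.85,interpolation=cv2.INTER_CUBIC))
i=cv2.imread('pics/scene0.png'); cv2.imwrite('pics/scene0z.png',cv2.resize(i[90:240,155:355],None,fx=4,fy=4,interpolation=cv2.INTER_CUBIC))
E
```

```text
(no output)
```

View pics/top0z.png

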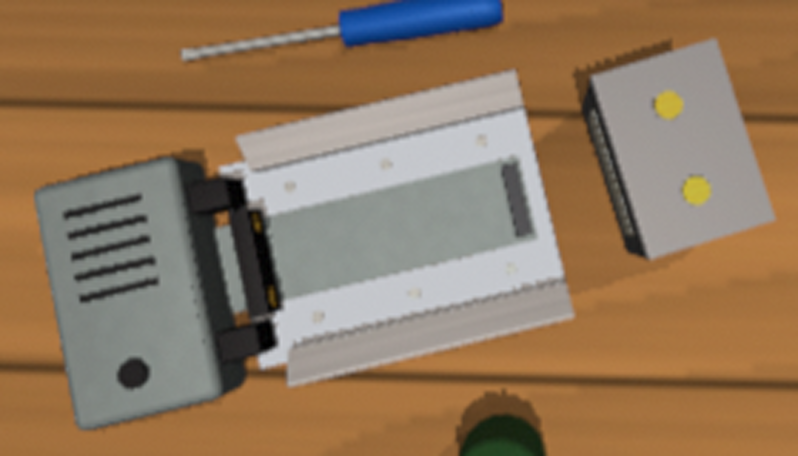

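View pics/scene0z.png

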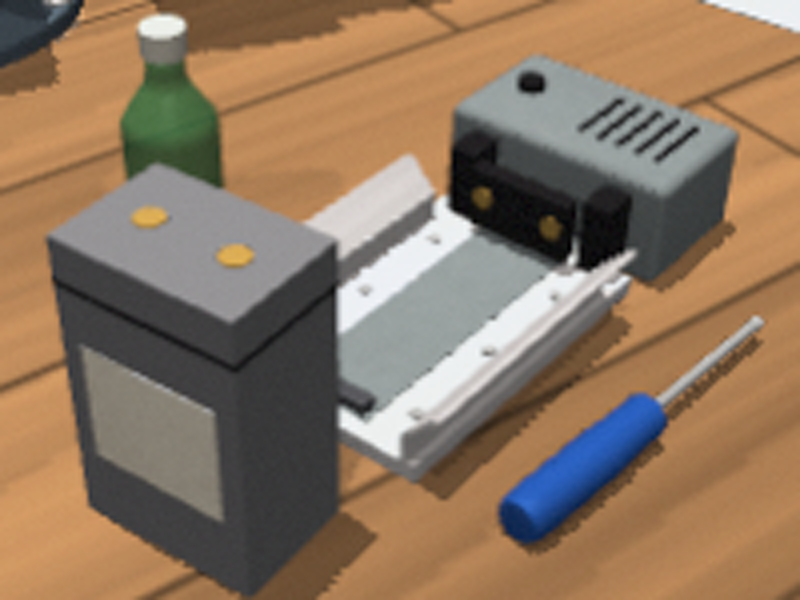

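Run:
```python
from workcell import eyes
from h import *
c=eyes.camera("top"); s=eyes.camera("scene")
P=lambda x,y,z:onz(c,70+(x+.5)/2.85-.5,170+(y+.5)/2.85-.5,z)
t=[P(*q,.15) for q in((590,77),(715,40),(773,217),(648,260))]
for a in t: print("pack",a.round(4))
for i in range(4): print(np.linalg.norm(t[i]-t[(i+1)%4]).round(4),end=' ')
m=sum(t)/4; ax=(t[0]-t[1]+t[3]-t[2])[:2]; print("c",m.round(4),"xang",np.degrees(np.arctan2(ax[1],ax[0])))
ay=(t[3]-t[0]+t[2]-t[1])[:2];print("yang",np.degrees(np.arctan2(ay[1],ay[0])))
# scene tri check: top corners
S=lambda x,y:(155+(x+.5)/4-.5,90+(y+.5)/4-.5)
for q,(X,Y,_) in zip(((335,240),(232,325),(48,240),(157,165)),[(0,0,0)]*4): print("scene@.15",onz(s,*S(*q),.15).round(4))
for q in((525,108),(563,280)): print("edge",P(*q,.01).round(4))
for q in((517,70),(573,318)): print("wall44",P(*q,.044).round(4))
e0,e1=P(525,108,.01),P(563,280,.01); d=(e1-e0);print(np.linalg.norm(d),"cradle x ang",np.degrees(np.arctan2(d[1],d[0])))
w0,w1=P(517,70,.044),P(573,318,.044); d=(w1-w0);print(np.linalg.norm(d),np.degrees(np.arctan2(d[1],d[0])),((w0+w1)/2).round(4),((e0+e1)/2).round(4))
for a,b,z in(((237,137),(517,70),.044),((288,385),(573,318),.044),((273,213),(503,160),.01),((284,296),(530,240),.01)):
  d=P(*b,z)-P(*a,z);print("dir",np.degrees(np.arctan2(-d[1],-d[0])),np.linalg.norm(d).round(4))
print("mid strip", P(516,160,.01), P(535,236,.01), P(503,162,.01),P(517,240,.01))
for n,q in(("mouth near right",(418,470)),("wall outer end",(410,455))): print(n,onz(s,*S(*q),.01))
```

```text
pack [ 0.5872 -0.0391  0.15  ]
pack [ 0.607  -0.1009  0.15  ]
pack [ 0.5203 -0.1293  0.15  ]
pack [ 0.4982 -0.0687  0.15  ]
0.0649 0.0913 0.0645 0.0938 c [ 0.5532 -0.0845  0.15  ] xang 108.89936770688476
yang -161.723679627076
scene@.15 [ 0.5856 -0.0404  0.15  ]
scene@.15 [ 0.6072 -0.1014  0.15  ]
scene@.15 [ 0.5202 -0.1312  0.15  ]
scene@.15 [ 0.4981 -0.0695  0.15  ]
edge [ 0.5851 -0.0048  0.01  ]
edge [ 0.4814 -0.0301  0.01  ]
wall44 [ 6.041e-01 -2.000e-04  4.400e-02]
wall44 [ 0.4616 -0.0356  0.044 ]
0.10677105389794181 cradle x ang -166.28492365044153
0.14678045318875113 -166.02356382769193 [ 0.5328 -0.0179  0.044 ] [ 0.5333 -0.0175  0.01  ]
dir 104.78170497066223 0.1684
dir 104.32656246564936 0.1668
dir 104.22283187824823 0.1437
dir 103.99997819796883 0.1522
mid strip [ 5.53100204e-01 -5.50516570e-05  1.00000000e-02] [ 0.50733605 -0.01267335  0.01      ] [0.55170653 0.00785956 0.01      ] [ 0.50469027 -0.00182098  0.01      ]
mouth near right [ 0.59426805 -0.001141    0.01      ]
wall outer end [0.58419126 0.00196646 0.01      ]
```

```bash
cat >> h.py <<'E'
CO=np.array([.5333,-.0177,0.]); CA=np.radians(104.1)
C=R.from_euler('z',CA).as_matrix()
def goal(p,tilt=45,yaw=0):
    """p in cradle frame (m); tool x fwd, tilted"""
    M=C@R.from_euler('z',np.radians(yaw)).as_matrix()
    A=M@np.diag([1,-1,-1.])@R.from_euler('y',np.radians(tilt)).as_matrix()
    return CO+C@np.array(p),A
def delta(st,p,tilt=45,yaw=0):
    A0=R.from_euler('xyz',st["tcp_rot"]).as_matrix(); P,A=goal(p,tilt,yaw)
    return (A0.T@(P-st["tool_pos"])*1000).round(1), R.from_matrix(A0.T@A).as_rotvec().round(3)
def incr(st): return C.T@(st["tool_pos"]-CO), C.T@st["wrist_force"]
E
python3 - <<'E'
from workcell import readout
from h import *
s=readout.observe(); print(s["clock"],delta(s,(-.18,-.003,.28)))
E
```

```text
0.25 (array([-609.3, -593.3,  -61.3]), array([-0.423,  0.707,  1.019]))
```

```bash
python3 -m jog '[0,0,-60,0,0,0, -40,-40,-61,-0.05,0.08,0.12, -609,-593,-61,-0.423,0.707,1.019, -609,-593,-61,-0.423,0.707,1.019, -609,-593,-61,-0.423,0.707,1.019]' -0.075 20
python3 - <<'E'
from workcell import readout
from h import *
s=readout.observe(); print(s["clock"],incr(s),delta(s,(-.18,-.003,.28)))
E
```

```text
clock: 0.88
tool_pos: [0.2563, 0.3351, 0.2798]
tcp_rot: [3.023, -0.403, 2.382]
wrist_force: [0.7, 0.1, -0.2]
gripper_width: 0.547
0.875 (array([0.40968222, 0.18268088, 0.27976128]), array([-0.06467638, -0.74657331, -0.23648177])) (array([-549.4, -130.4, -251.7]), array([-0.204,  0.343,  0.491]))
```

```bash
python3 -m jog '[-549,-130,-252,-0.204,0.343,0.491, -549,-130,-252,-0.204,0.343,0.491, -549,-130,-252,-0.204,0.343,0.491, -549,-130,-252,-0.204,0.343,0.491, -549,-130,-252,-0.204,0.343,0.491]'
python3 - <<'E'
from workcell import readout
from h import *
s=readout.observe(); print(s["clock"],s["qpos"],incr(s),delta(s,(-.18,-.003,.28)))
E
```

```text
clock: 1.5
tool_pos: [0.4089, 0.0893, 0.2797]
tcp_rot: [-3.139, -0.784, 1.816]
wrist_force: [0.9, 0.4, -0.1]
gripper_width: 0.535
1.5 [-0.31642821  0.22624941  1.87724761  0.63964745  1.53688577 -0.75294946] (array([0.13403678, 0.09455773, 0.27967964]), array([ 0.14177645, -1.01470262, -0.06424222])) (array([-222. ,   97.4, -222.2]), array([-0.002,  0.001, -0.001]))
```

```bash
python3 -m jog '[-222,97.4,-222,0,0,0, -222,97.4,-222,0,0,0, -222,97.4,-222,0,0,0, -222,97.4,-222,0,0,0, -222,97.4,-222,0,0,0]'
python3 - <<'E'
from workcell import readout,eyes
from h import *
s=readout.observe(); print(s["clock"],s["qpos"],incr(s),delta(s,(-.17,-.003,.035)))
for n in ("scene","top"): c=eyes.camera(n); cv2.imwrite(f"pics/{n}1.png",c["image"][:,:,::-1])
E
```

```text
clock: 2.12
tool_pos: [0.573, -0.1761, 0.2808]
tcp_rot: [-3.141, -0.782, 1.821]
wrist_force: [-0.4, 0.3, 0.1]
gripper_width: 0.539
2.125 [-0.59636446  0.6872827   1.15767989  0.51450331  1.89273904 -0.83341631] (array([-1.63329137e-01,  1.21726116e-04,  2.80786111e-01]), array([0.34918985, 0.29134081, 0.13839847])) (array([-178. ,    3.2,  169.6]), array([-0.003,  0.003,  0.003]))
```

View pics/scene1.png

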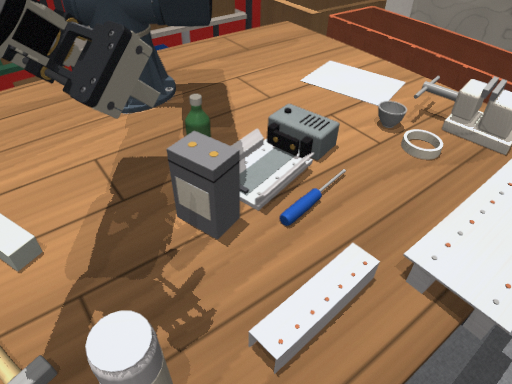

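View pics/top1.png

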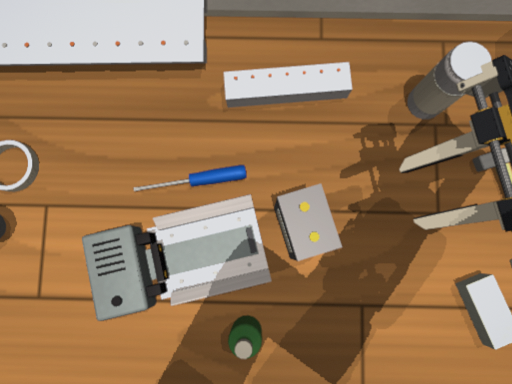

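Run:
```python
from workcell import readout,eyes
from h import *
s=readout.observe(); print(s["clock"],delta(s,(-.137,-.003,.22),30),delta(s,(-.137,-.003,.03),30))
```

```text
2.225 (array([-20.9,   3. ,  62. ]), array([-0.002, -0.259,  0.   ])) (array([-154.9,    3.2,  196.7]), array([-0.002, -0.259,  0.   ]))
```

```bash
python3 -m jog '[-20,3,62,0,-0.13,0, -20,3,62,0,-0.259,0, -65,3,107,0,-0.259,0, -110,3,152,0,-0.259,0, -150,3,192,0,-0.259,0]'
python3 - <<'E'
from workcell import readout,eyes
from h import *
s=readout.observe(); print(s["clock"],s["qpos"],incr(s),delta(s,(-.137,-.003,.03),30))
for n in ("scene","top"): c=eyes.camera(n); cv2.imwrite(f"pics/{n}2.png",c["image"][:,:,::-1])
E
```

```text
clock: 2.85
tool_pos: [0.5674, -0.1449, 0.0374]
tcp_rot: [-3.141, -0.523, 1.822]
wrist_force: [0.7, -1.0, 0.4]
gripper_width: 0.531
2.85 [-0.50442865  0.8156941   1.46040658  0.39098253  1.26534736 -0.95048444] (array([-0.13164087, -0.00205439,  0.03742488]), array([-1.09423335, -0.44636096,  0.4489693 ])) (array([-8.4,  0.9,  3.8]), array([-0.003,  0.001,  0.004]))
```

View pics/scene2.png

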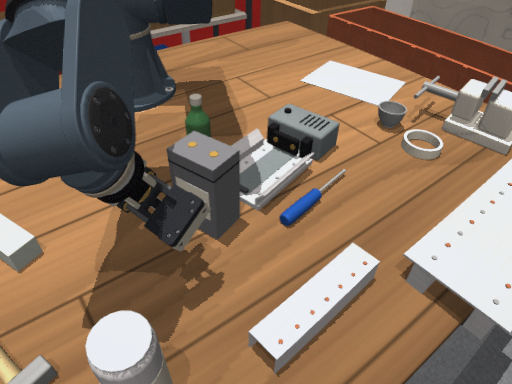

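View pics/top2.png

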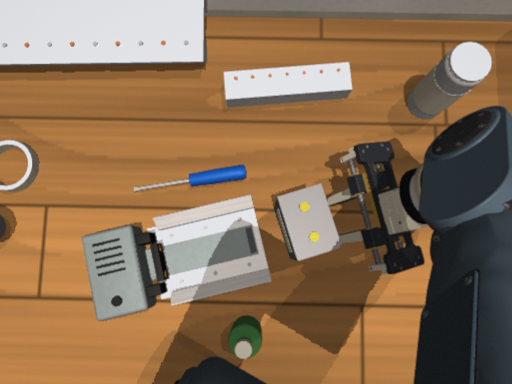

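```bash
python3 -m jog '[2,0,1,0,0,0, 4,0,2.5,0,0,0, 7,0,4,0,0,0, 10,0,6,0,0,0, 12,0,7,0,0,0]'
python3 - <<'E'
from workcell import readout,eyes
from h import *
s=readout.observe(); print(s["clock"],incr(s))
E
```

```text
clock: 3.58
tool_pos: [0.5644, -0.1318, 0.0393]
tcp_rot: [3.142, -0.523, 1.822]
wrist_force: [-0.1, 0.2, 0.2]
gripper_width: 0.536
3.575 (array([-0.1182578 , -0.00238034,  0.03930827]), array([0.20333231, 0.01527911, 0.22025557]))
```

```bash
python3 -m jog '[1.2,0,2,0,0,0, 2.5,0,4,0,0,0, 4,0,6,0,0,0, 5.5,0,7.5,0,0,0, 6.7,0,8.5,0,0,0]'
python3 - <<'E'
from workcell import readout,eyes
from h import *
s=readout.observe(); print(s["clock"],incr(s))
E
```

```text
clock: 4.2
tool_pos: [0.562, -0.1226, 0.035]
tcp_rot: [3.142, -0.523, 1.821]
wrist_force: [-0.8, -3.4, 2.1]
gripper_width: 0.534
4.2 (array([-0.10870122, -0.00228522,  0.03503619]), array([-3.1526417 ,  1.57143877,  2.12804306]))
```

```bash
python3 -m jog '[1.7,0,1,0,0,0, 3.5,0,2,0,0,0, 5.2,0,3,0,0,0, 7,0,4,0,0,0, 8.7,0,5,0,0,0]'
python3 - <<'E'
from workcell import readout,eyes
from h import *
s=readout.observe(); print(s["clock"],incr(s))
c=eyes.camera("top"); cv2.imwrite("pics/top3.png",c["image"][150:310,70:430,::-1].repeat(2,0).repeat(2,1))
E
```

```text
clock: 4.82
tool_pos: [0.5595, -0.1125, 0.035]
tcp_rot: [-3.141, -0.523, 1.821]
wrist_force: [1.0, -4.0, 0.8]
gripper_width: 0.538
4.825 (array([-0.09828486, -0.00227934,  0.03496569]), array([-4.10573737,  0.01622803,  0.76525032]))
```

View pics/top3.png

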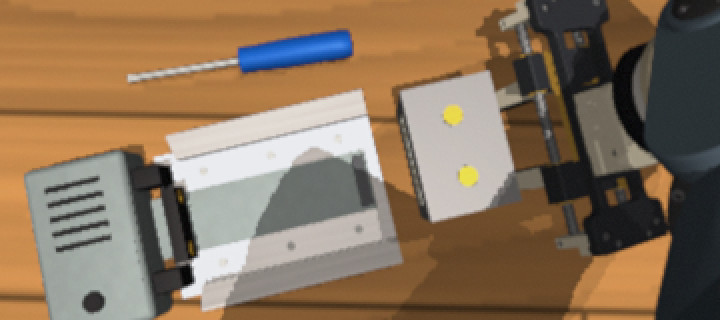

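```bash
python3 -m jog '[2.6,0,1.5,0,0,0, 5.2,0,3,0,0,0, 7.8,0,4.5,0,0,0, 10.4,0,6,0,0,0, 13,0,7.5,0,0,0]'
python3 - <<'E'
from workcell import readout,eyes
from h import *
s=readout.observe(); print(s["clock"],incr(s))
E
```

```text
clock: 5.5
tool_pos: [0.5556, -0.0978, 0.035]
tcp_rot: [-3.141, -0.523, 1.821]
wrist_force: [1.7, -3.5, 1.1]
gripper_width: 0.534
5.5 (array([-0.08317639, -0.00214183,  0.03495709]), array([-3.76901561, -0.76220102,  1.10846002]))
```

```bash
python3 -m jog '[1.3,0,0.75,0,0,0, 2.6,0,1.5,0,0,0, 3.9,0,2.25,0,0,0, 5.2,0,3,0,0,0, 6.1,0,3.5,0,0,0]'
python3 - <<'E'
from workcell import readout,eyes
from h import *
s=readout.observe(); print(s["clock"],incr(s))
c=eyes.camera("top"); cv2.imwrite("pics/top4.png",cv2.resize(c["image"][170:300,220:360,::-1],None,fx=4,fy=4,interpolation=cv2.INTER_CUBIC))
E
```

```text
clock: 6.12
tool_pos: [0.554, -0.0912, 0.035]
tcp_rot: [-3.141, -0.523, 1.821]
wrist_force: [1.4, -4.1, 0.4]
gripper_width: 0.533
6.125 (array([-0.07628954, -0.0021432 ,  0.03500842]), array([-4.33134039, -0.33552937,  0.44274816]))
```

View pics/top4.png

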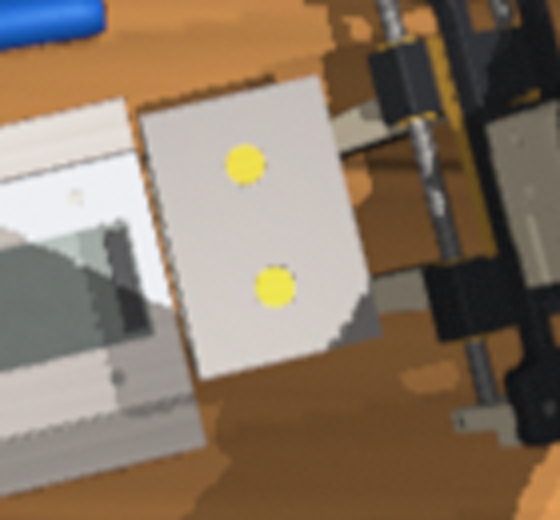

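```bash
python3 -m jog '[0.7,0,0.4,0,0,0, 1.4,0,0.8,0,0,0, 2.1,0,1.2,0,0,0, 2.8,0,1.6,0,0,0, 3.5,0,2,0,0,0]'
python3 -m jog '[0.4,0,0.25,0,0,0, 0.8,0,0.5,0,0,0, 1.2,0,0.7,0,0,0, 1.2,0,0.7,0,0,0, 1.2,0,0.7,0,0,0]'
python3 - <<'E'
from workcell import readout,eyes
from h import *
s=readout.observe(); print(s["clock"],incr(s))
E
```

```text
clock: 6.8
tool_pos: [0.5535, -0.088, 0.0351]
tcp_rot: [3.141, -0.521, 1.822]
wrist_force: [2.2, -9.0, 2.3]
gripper_width: 0.537
clock: 7.42
tool_pos: [0.5535, -0.0877, 0.0353]
tcp_rot: [3.14, -0.52, 1.822]
wrist_force: [2.0, -12.9, 3.1]
gripper_width: 0.537
7.425 (array([-0.07280761, -0.00257516,  0.03532194]), array([-13.00327716,   1.19977339,   3.05517498]))
```

```bash
python3 -m jog '[-9,0,-5,0,0,0, -17,0,-10,0,0,0, -17,0,-10,0,0,0, -2,0,-36,0,0,0, 14,0,-63,0,0,0]'
python3 - <<'E'
from workcell import readout,eyes
from h import *
s=readout.observe(); print(s["clock"],incr(s))
c=eyes.camera("top"); cv2.imwrite("pics/top5.png",cv2.resize(c["image"][170:300,220:360,::-1],None,fx=4,fy=4,interpolation=cv2.INTER_CUBIC))
c=eyes.camera("scene"); cv2.imwrite("pics/scene5.png",c["image"][:,:,::-1])
E
```

```text
clock: 8.05
tool_pos: [0.557, -0.1043, 0.0969]
tcp_rot: [-3.14, -0.525, 1.821]
wrist_force: [0.6, 0.1, 1.0]
gripper_width: 0.536
8.05 (array([-0.08975541, -0.00190817,  0.09694881]), array([-0.06963069, -0.5984273 ,  0.96815882]))
```

View pics/top5.png

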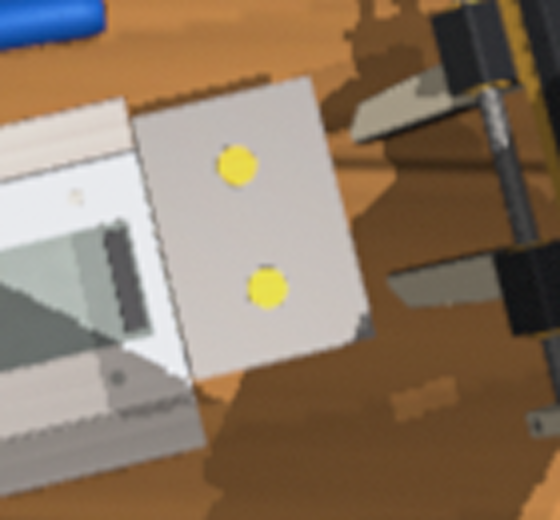

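View pics/scene5.png

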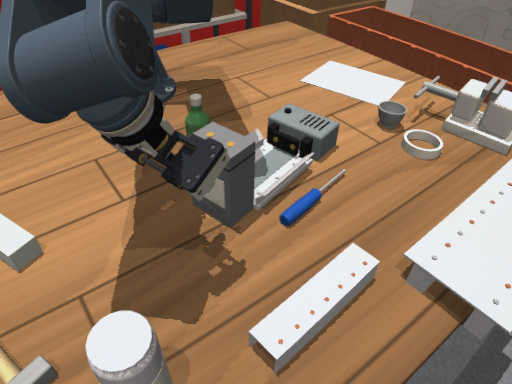

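Run:
```python
from workcell import eyes,readout
from h import *
c=eyes.camera("top")
t=[C.T@(onz(c,220+(x+.5)/4-.5,170+(y+.5)/4-.5,.15)-CO) for x,y in((135,117),(310,78),(372,335),(195,380))]
for a in t: print((a*1000).round(1))
m=sum(t)/4; ax=(t[0]-t[1]+t[3]-t[2])[:2];print(m.round(4),np.degrees(np.arctan2(ax[1],ax[0])))
s=readout.observe(); print(incr(s), delta(s,(-.085,-.002,.13),30))
```

```text
[ -1.1 -51.4 150. ]
[-64.5 -51.1 150. ]
[-64.4  41.2 150. ]
[ -1.1  42.6 150. ]
[-0.0328 -0.0047  0.15  ] 0.5195881627200745
(array([-0.09037945, -0.00268092,  0.09757562]), array([-0.29555587, -0.37604045,  0.27528191])) (array([ 20.8,  -0.6, -25.4]), array([-0.001,  0.001,  0.005]))
```

```bash
python3 -m jog '[8,0,-12,0,0,0, 16,0,-24,0,0,0, 20.5,-0.6,-26,0,0,0, 25,-0.6,-23.5,0,0,0, 29,-0.6,-21,0,0,0]'
python3 -m jog '[1.8,0,1,0,0,0, 3.5,0,2,0,0,0, 5.2,0,3,0,0,0, 7,0,4,0,0,0, 8.7,0,5,0,0,0]'
python3 - <<'E'
from workcell import readout
from h import *
s=readout.observe(); print(s["clock"],incr(s))
E
```

```text
clock: 8.82
tool_pos: [0.5529, -0.0902, 0.1289]
tcp_rot: [-3.141, -0.524, 1.821]
wrist_force: [-0.8, -0.1, 0.9]
gripper_width: 0.534
clock: 9.45
tool_pos: [0.5508, -0.0809, 0.1293]
tcp_rot: [-3.142, -0.523, 1.821]
wrist_force: [0.6, -2.4, 1.4]
gripper_width: 0.54
9.45 (array([-0.06558458, -0.00157102,  0.1293142 ]), array([-2.46389864,  0.04167489,  1.4095723 ]))
```

```bash
python3 -m jog '[3.5,0,2,0,0,0, 7,0,4,0,0,0, 10.5,0,6,0,0,0, 14,0,8,0,0,0, 17.5,0,10,0,0,0]'
python3 - <<'E'
from workcell import readout,eyes
from h import *
s=readout.observe(); print(s["clock"],incr(s))
c=eyes.camera("scene"); cv2.imwrite("pics/scene6.png",c["image"][:,:,::-1])
E
```

```text
clock: 10.07
tool_pos: [0.5456, -0.0611, 0.1293]
tcp_rot: [-3.141, -0.523, 1.821]
wrist_force: [0.5, -1.4, 1.0]
gripper_width: 0.536
10.075 (array([-0.04509545, -0.00137903,  0.12933896]), array([-1.44675784, -0.20203719,  0.96323904]))
```

View pics/scene6.png

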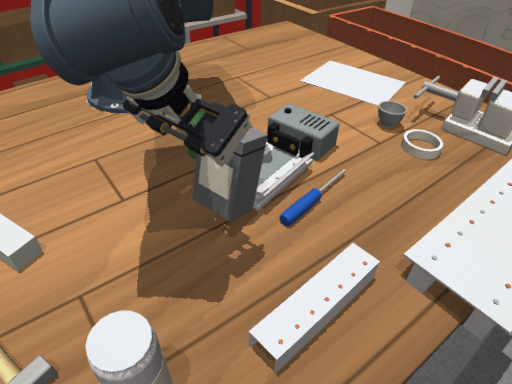

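It is tipping about its foot edge. Continue.

```bash
python3 -m jog '[3.5,0,2,0,0,0, 7,0,4,0,0,0, 10.5,0,6,0,0,0, 14,0,8,0,0,0, 17.5,0,10,0,0,0]'
python3 -m jog '[3.5,0,2,0,0,0, 7,0,4,0,0,0, 10.5,0,6,0,0,0, 14,0,8,0,0,0, 17.5,0,10,0,0,0]'
python3 - <<'E'
from workcell import readout,eyes
from h import *
s=readout.observe(); print(s["clock"],incr(s))
c=eyes.camera("scene"); cv2.imwrite("pics/scene7.png",c["image"][:,:,::-1])
E
```

```text
clock: 10.75
tool_pos: [0.5406, -0.0416, 0.1294]
tcp_rot: [-3.141, -0.523, 1.821]
wrist_force: [0.4, -0.3, 0.5]
gripper_width: 0.537
clock: 11.38
tool_pos: [0.5357, -0.0222, 0.1295]
tcp_rot: [-3.141, -0.523, 1.821]
wrist_force: [0.7, -0.1, -0.8]
gripper_width: 0.538
11.375 (array([-0.00493844, -0.00123449,  0.12953449]), array([-0.30192406, -0.59882349, -0.84014265]))
```

View pics/scene7.png

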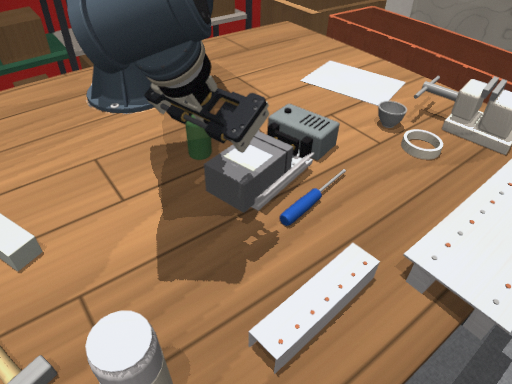

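```bash
python3 -m jog '[-35,0,-20,0,0,0, -70,0,-40,0,0,0, -91,0,-52.5,0,0,0, -91,0,-52.5,0,0,0, -91,0,-52.5,0,0,0]'
python3 - <<'E'
from workcell import readout,eyes
from h import *
s=readout.observe(); print(s["clock"],incr(s),delta(s,(-.085,0,.04),30))
c=eyes.camera("top"); cv2.imwrite("pics/top8.png",cv2.resize(c["image"][180:310,120:320,::-1],None,fx=4,fy=4,interpolation=cv2.INTER_CUBIC))
c=eyes.camera("scene"); cv2.imwrite("pics/scene8.png",c["image"][:,:,::-1])
E
```

```text
clock: 12.05
tool_pos: [0.5615, -0.1235, 0.1294]
tcp_rot: [-3.141, -0.524, 1.821]
wrist_force: [0.4, -0.2, 0.2]
gripper_width: 0.538
12.05 (array([-0.10944954, -0.00160425,  0.12941382]), array([-0.30549084, -0.37009945,  0.23619435])) (array([-23.6,  -1.4,  89.7]), array([-0.003, -0.   ,  0.004]))
```

View pics/top8.png

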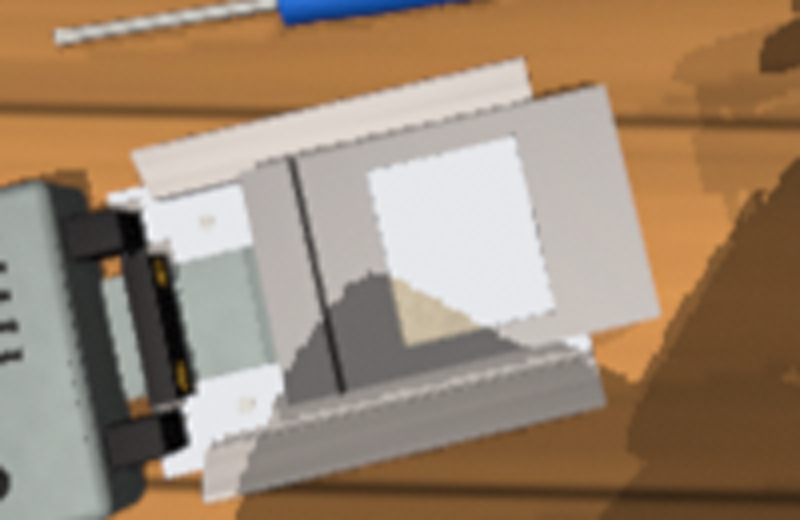

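View pics/scene8.png

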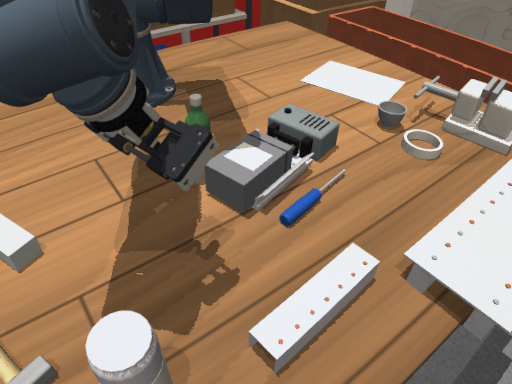

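Run:
```python
from workcell import eyes
from h import *
c=eyes.camera("top")
f=lambda x,y,z:(1000*(C.T@(onz(c,120+(x+.5)/4-.5,180+(y+.5)/4-.5,z)-CO))).round(1)
print("foot",f(605,85,.075),f(660,318,.075)); print("term",f(243,172,.075),f(292,402,.075)); print("block",f(165,255,.052),f(193,393,.052)); print("shoulder",f(140,212,.052),f(183,412,.052))
```

```text
foot [-28.4 -51.2  75. ] [-28.6  43.   75. ]
term [119.4 -49.4  75. ] [118.7  42.8  75. ]
block [161.4 -25.7  52. ] [161.1  31.3  52. ]
shoulder [168.  -45.2  52. ] [166.5  37.8  52. ]
```

```bash
python3 -m jog '[-10,0,30,0,0,0, -20,-0.5,60,0,0,0, -30,-1,84,0,0,0, -24,-1.4,89.7,0,0,0, -10,-1.4,97,0,0,0]'
python3 - <<'E'
from workcell import readout,eyes
from h import *
s=readout.observe(); print(s["clock"],incr(s))
E
```

```text
clock: 12.82
tool_pos: [0.5508, -0.0853, 0.0413]
tcp_rot: [3.141, -0.523, 1.821]
wrist_force: [-0.5, 0.4, -0.1]
gripper_width: 0.534
12.825 (array([-0.06984494, -0.00046052,  0.0412888 ]), array([ 0.51931317,  0.43092557, -0.06617133]))
```

Now forward: about 34 mm to contact, then push.

```bash
python3 -m jog '[7,0,4,0,0,0, 14,0,8,0,0,0, 19,0,11,0,0,0, 23,0,13.5,0,0,0, 27,0,15.5,0,0,0]'
python3 -m jog '[2.5,0,1.5,0,0,0, 5,0,3,0,0,0, 7.5,0,4.5,0,0,0, 10,0,6,0,0,0, 13,0,7.5,0,0,0]'
python3 - <<'E'
from workcell import readout,eyes
from h import *
s=readout.observe(); print(s["clock"],incr(s))
E
```

```text
clock: 13.45
tool_pos: [0.5428, -0.0556, 0.0405]
tcp_rot: [-3.141, -0.523, 1.821]
wrist_force: [0.3, -0.2, -0.1]
gripper_width: 0.544
clock: 14.08
tool_pos: [0.5392, -0.0412, 0.0406]
tcp_rot: [-3.142, -0.523, 1.821]
wrist_force: [0.8, -3.4, 0.6]
gripper_width: 0.537
14.075 (array([-2.42076313e-02,  4.51741847e-05,  4.05608490e-02]), array([-3.45189806,  0.06522984,  0.62107676]))
```

```bash
python3 -m jog '[2.6,0,1.5,0,0,0, 5.2,0,3,0,0,0, 7.8,0,4.5,0,0,0, 10.4,0,6,0,0,0, 13,0,7.5,0,0,0]'
python3 -m jog '[1.3,0,0.75,0,0,0, 2.6,0,1.5,0,0,0, 3.9,0,2.25,0,0,0, 5.2,0,3,0,0,0, 6.1,0,3.5,0,0,0]'
python3 - <<'E'
from workcell import readout,eyes
from h import *
s=readout.observe(); print(s["clock"],incr(s))
E
```

```text
clock: 14.7
tool_pos: [0.5353, -0.0265, 0.0405]
tcp_rot: [-3.141, -0.523, 1.821]
wrist_force: [0.6, -2.6, -1.3]
gripper_width: 0.538
clock: 15.32
tool_pos: [0.5336, -0.0199, 0.0406]
tcp_rot: [-3.141, -0.523, 1.821]
wrist_force: [0.8, -3.0, 0.5]
gripper_width: 0.537
15.325 (array([-0.00217608,  0.00020193,  0.04058952]), array([-3.15736949, -0.06211047,  0.53658984]))
```

```bash
python3 -m jog '[0.9,0,0.5,0,0,0, 1.7,0,1,0,0,0, 2.6,0,1.5,0,0,0, 3.5,0,2,0,0,0, 4.3,0,2.5,0,0,0]'
python3 -m jog '[0.4,0,0.25,0,0,0, 0.9,0,0.5,0,0,0, 1.3,0,0.75,0,0,0, 1.7,0,1,0,0,0, 2.2,0,1.25,0,0,0]'
python3 - <<'E'
from workcell import readout,eyes
from h import *
s=readout.observe(); print(s["clock"],incr(s))
E
```

```text
clock: 15.95
tool_pos: [0.5324, -0.015, 0.0406]
tcp_rot: [-3.141, -0.523, 1.821]
wrist_force: [0.6, -2.5, -0.3]
gripper_width: 0.538
clock: 16.58
tool_pos: [0.5318, -0.0126, 0.0406]
tcp_rot: [-3.141, -0.523, 1.821]
wrist_force: [1.5, -2.7, 0.3]
gripper_width: 0.538
16.575 (array([0.00527384, 0.00024024, 0.04058172]), array([-2.97552933, -0.84053704,  0.31561879]))
```

```bash
python3 -m jog '[0.4,0,0.25,0,0,0, 0.9,0,0.5,0,0,0, 1.3,0,0.75,0,0,0, 1.7,0,1,0,0,0, 2.2,0,1.25,0,0,0]'
python3 - <<'E'
from workcell import readout,eyes
from h import *
s=readout.observe(); print(s["clock"],incr(s))
c=eyes.camera("top"); cv2.imwrite("pics/top9.png",cv2.resize(c["image"][180:310,120:320,::-1],None,fx=4,fy=4,interpolation=cv2.INTER_CUBIC))
E
```

```text
clock: 17.2
tool_pos: [0.5311, -0.0102, 0.0406]
tcp_rot: [-3.141, -0.523, 1.821]
wrist_force: [1.2, -3.6, -0.1]
gripper_width: 0.541
17.2 (array([0.00782459, 0.00025728, 0.04058651]), array([-3.73189842, -0.28051261, -0.07006991]))
```

View pics/top9.png

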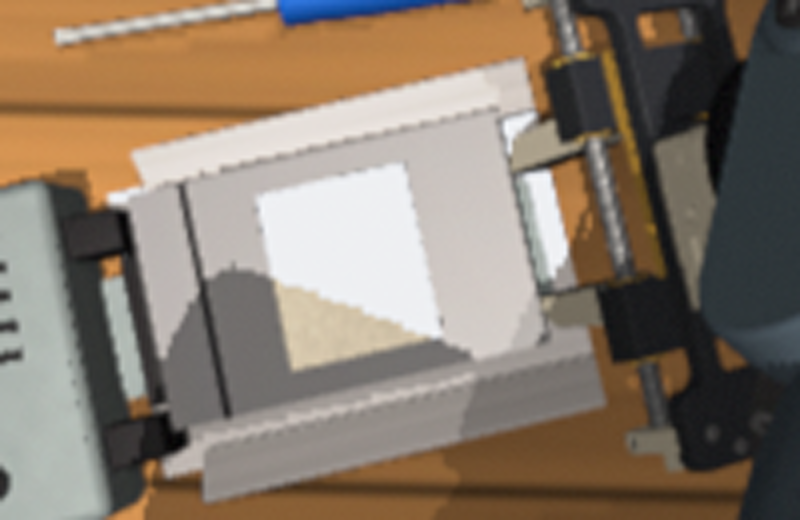

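Nearly touching the contact block. Foot edge (500,118)–(545,345), floor strip visible behind it. Continue in fine steps.

```bash
python3 -m jog '[0.4,0,0.25,0,0,0, 0.9,0,0.5,0,0,0, 1.3,0,0.75,0,0,0, 1.7,0,1,0,0,0, 2.2,0,1.25,0,0,0]'
python3 - <<'E'
from workcell import readout,eyes
from h import *
s=readout.observe(); print(s["clock"],incr(s))
E
```

```text
clock: 17.88
tool_pos: [0.5308, -0.0081, 0.0406]
tcp_rot: [3.141, -0.523, 1.821]
wrist_force: [2.5, -6.5, -1.5]
gripper_width: 0.536
17.875 (array([9.95769221e-03, 8.92995870e-05, 4.06271586e-02]), array([-6.95694352, -0.81352965, -1.54046266]))
```

```bash
python3 -m jog '[0.4,0,0.25,0,0,0, 0.9,0,0.5,0,0,0, 1.3,0,0.75,0,0,0, 1.3,0,0.75,0,0,0, 1.3,0,0.75,0,0,0]'
python3 - <<'E'
from workcell import readout,eyes
from h import *
s=readout.observe(); print(s["clock"],incr(s))
E
```

```text
clock: 18.5
tool_pos: [0.5307, -0.0069, 0.0406]
tcp_rot: [3.141, -0.522, 1.821]
wrist_force: [1.9, -6.4, -1.7]
gripper_width: 0.534
18.5 (array([ 1.11152046e-02, -7.36423102e-05,  4.06226646e-02]), array([-6.68277989, -0.31152147, -1.65301306]))
```

```bash
python3 -m jog '[0.4,0,0.25,0,0,0, 0.9,0,0.5,0,0,0, 1.3,0,0.75,0,0,0, 1.3,0,0.75,0,0,0, 1.3,0,0.75,0,0,0]'
python3 - <<'E'
from workcell import readout,eyes
from h import *
s=readout.observe(); print(s["clock"],incr(s))
E
```

```text
clock: 19.12
tool_pos: [0.5305, -0.0057, 0.0407]
tcp_rot: [3.14, -0.521, 1.822]
wrist_force: [2.0, -8.6, 0.7]
gripper_width: 0.535
19.125 (array([ 0.0123056 , -0.00024353,  0.04066319]), array([-8.791213  ,  0.13279386,  0.65540655]))
```

```bash
python3 -m jog '[0.4,0,0.25,0,0,0, 0.9,0,0.5,0,0,0, 1.3,0,0.75,0,0,0, 1.3,0,0.75,0,0,0, 1.3,0,0.75,0,0,0]'
python3 - <<'E'
from workcell import readout,eyes
from h import *
s=readout.observe(); print(s["clock"],incr(s))
E
```

```text
clock: 19.75
tool_pos: [0.5304, -0.0045, 0.0407]
tcp_rot: [3.14, -0.521, 1.822]
wrist_force: [3.0, -9.2, -1.4]
gripper_width: 0.537
19.75 (array([ 0.01348829, -0.00041883,  0.04067685]), array([-9.67160378, -0.62066976, -1.40965601]))
```

```bash
python3 -m jog '[0.4,0,0.25,0,0,0, 0.9,0,0.5,0,0,0, 0.9,0,0.5,0,0,0, 0.9,0,0.5,0,0,0, 0.9,0,0.5,0,0,0]'
python3 - <<'E'
from workcell import readout,eyes
from h import *
s=readout.observe(); print(s["clock"],incr(s))
c=eyes.camera("top"); cv2.imwrite("pics/top10.png",cv2.resize(c["image"][180:310,120:320,::-1],None,fx=4,fy=4,interpolation=cv2.INTER_CUBIC))
E
```

```text
clock: 20.38
tool_pos: [0.5303, -0.0037, 0.0407]
tcp_rot: [3.139, -0.52, 1.822]
wrist_force: [4.5, -10.8, -0.7]
gripper_width: 0.54
20.375 (array([ 0.01433314, -0.00049225,  0.04068359]), array([-11.54792798,  -1.72098499,  -0.68548427]))
```

View pics/top10.png

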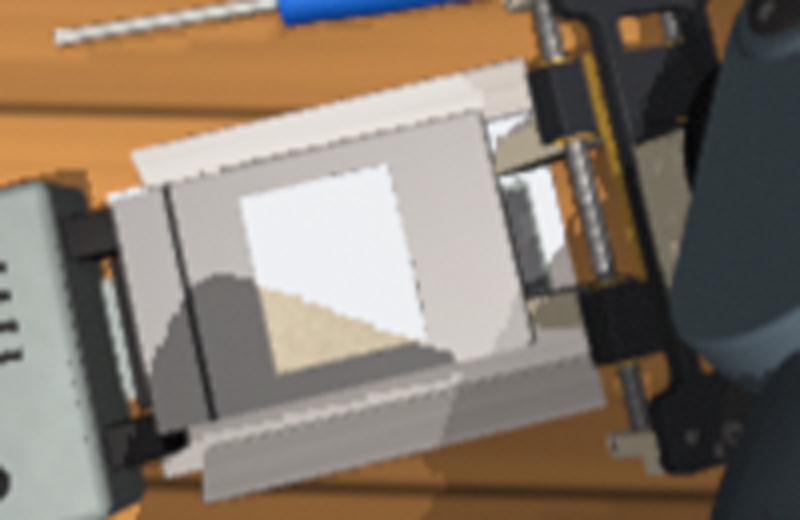

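```bash
python3 -m jog '[0.4,0,0.25,0,0,0, 0.9,0,0.5,0,0,0, 1.3,0,0.75,0,0,0, 1.3,0,0.75,0,0,0, 1.3,0,0.75,0,0,0]'
python3 - <<'E'
from workcell import readout,eyes
from h import *
s=readout.observe(); print(s["clock"],incr(s))
c=eyes.camera("top"); cv2.imwrite("pics/top11.png",cv2.resize(c["image"][195:265,220:290,::-1],None,fx=8,fy=8,interpolation=cv2.INTER_CUBIC))
E
```

```text
clock: 21.05
tool_pos: [0.5301, -0.0025, 0.0407]
tcp_rot: [3.139, -0.519, 1.822]
wrist_force: [3.8, -11.8, -0.4]
gripper_width: 0.538
21.05 (array([ 0.01548259, -0.00060797,  0.04069082]), array([-12.39723641,  -0.77526492,  -0.40002022]))
```

View pics/top11.png

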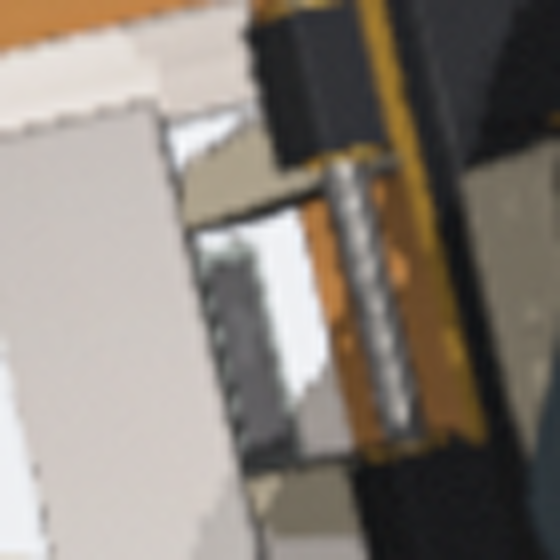

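```bash
python3 -m jog '[-1.7,0,-1,0,0,0, -3.5,0,-2,0,0,0, -5.2,0,-3,0,0,0, -7,0,-4,0,0,0, -8.7,0,-5,0,0,0]'
python3 - <<'E'
from workcell import readout,eyes
from h import *
s=readout.observe(); print(s["clock"],incr(s))
c=eyes.camera("top"); cv2.imwrite("pics/top12.png",cv2.resize(c["image"][195:265,220:290,::-1],None,fx=8,fy=8,interpolation=cv2.INTER_CUBIC))
cv2.imwrite("pics/top12w.png",cv2.resize(c["image"][180:310,120:320,::-1],None,fx=4,fy=4,interpolation=cv2.INTER_CUBIC))
E
```

```text
clock: 21.72
tool_pos: [0.5311, -0.0106, 0.0406]
tcp_rot: [-3.141, -0.524, 1.821]
wrist_force: [-0.2, 0.6, 0.0]
gripper_width: 0.536
21.725 (array([0.00744161, 0.0003558 , 0.04059944]), array([0.67774723, 0.07917726, 0.0453124 ]))
```

View pics/top12.png

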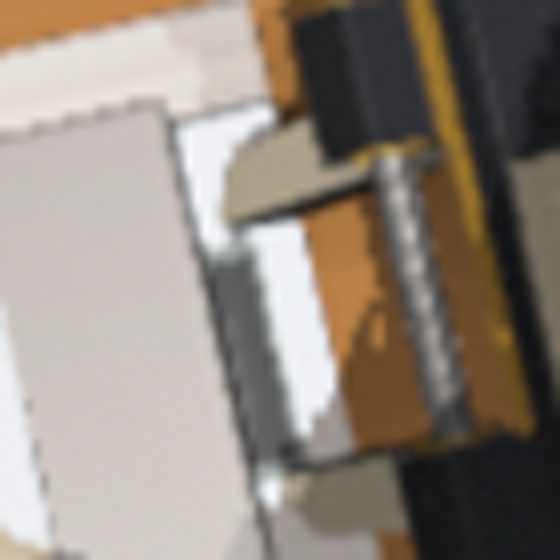

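View pics/top12w.png

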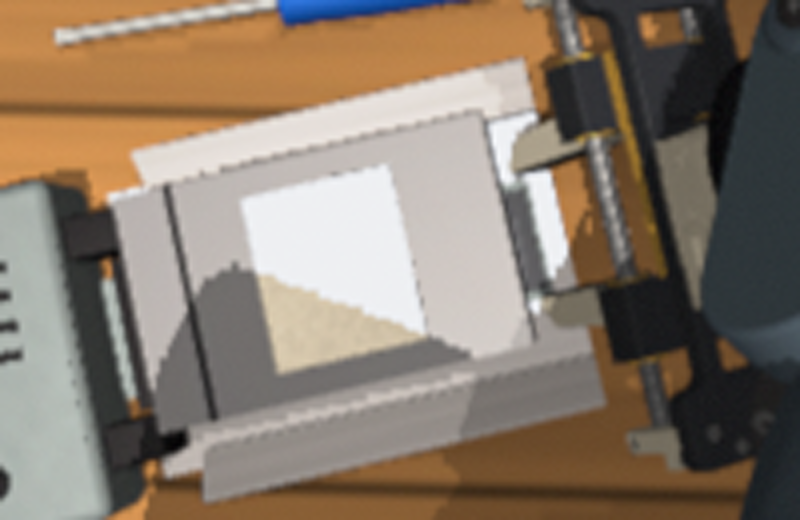

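```bash
python3 -m jog '[-17,0,-10,0,0,0, -40,0,-23,0,0,0, -60,0,-35,0,0,0, -60,0,-60,0,0,0, -40,0,-95,0,0,0]'
python3 - <<'E'
from workcell import readout,eyes
from h import *
s=readout.observe(); print(s["clock"],incr(s))
c=eyes.camera("top"); cv2.imwrite("pics/top13.png",cv2.resize(c["image"][180:310,120:320,::-1],None,fx=4,fy=4,interpolation=cv2.INTER_CUBIC))
d=eyes.camera("scene"); cv2.imwrite("pics/scene13.png",cv2.resize(d["image"][90:240,155:355,::-1],None,fx=4,fy=4,interpolation=cv2.INTER_CUBIC))
E
```

```text
clock: 22.4
tool_pos: [0.5513, -0.0919, 0.1026]
tcp_rot: [-3.139, -0.525, 1.818]
wrist_force: [-0.1, -0.6, -0.0]
gripper_width: 0.539
22.4 (array([-0.07635807,  0.00059397,  0.10261214]), array([-0.60838136,  0.224291  , -0.01767977]))
```

View pics/top13.png

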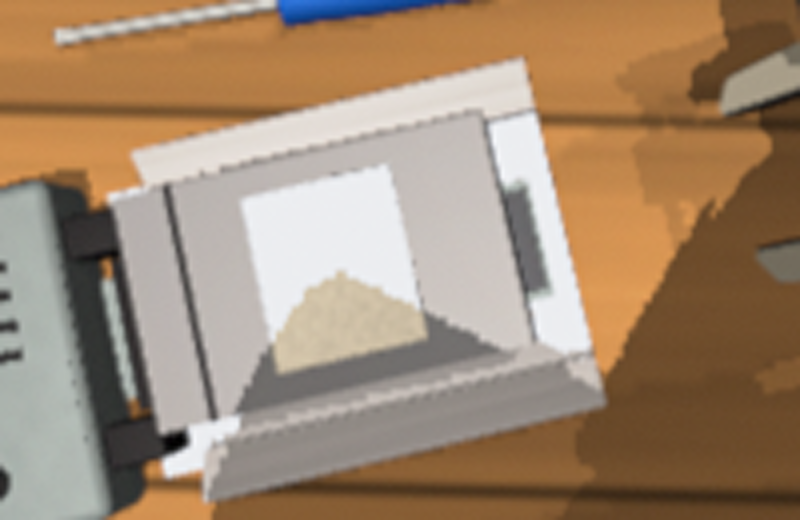

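View pics/scene13.png

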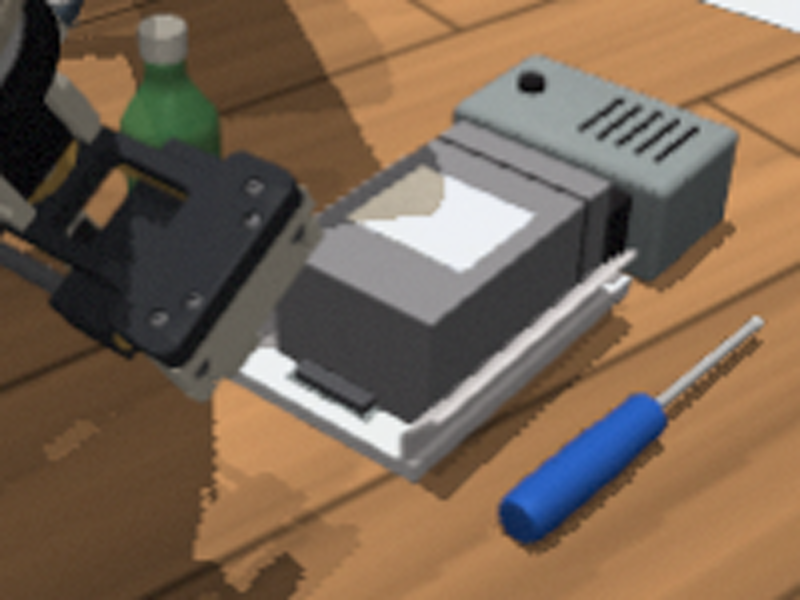

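Run:
```python
from workcell import eyes,order,readout
from h import *
c=eyes.camera("top")
f=lambda x,y,z:(1000*(C.T@(onz(c,120+(x+.5)/4-.5,180+(y+.5)/4-.5,z)-CO))).round(1)
print("foot",f(480,112,.075),f(533,350,.075),"term",f(108,195,.075),f(162,433,.075),"catch",f(505,185,.017),f(524,178,.017),f(550,290,.017),f(530,295,.017))
print(readout.observe()["joint_velocities"].round(3))
```

```text
foot [ 22.5 -51.8  75. ] [22.6 44.1 75. ] term [173.6 -52.4  75. ] [170.5  43.2  75. ] catch [ 20.4 -24.8  17. ] [ 11.8 -26.   17. ] [11.5 23.2 17. ] [20.3 23.4 17. ]
[ 0.006  0.039  0.038  0.001 -0.026 -0.006]
```

```bash
python3 -m jog '[0,0,0,0,0,0, 0,0,0,0,0,0, 0,0,0,0,0,0, 0,0,0,0,0,0, 0,0,0,0,0,0]'
python3 -c "
from workcell import order; print(order.finish_job())"
```

```text
clock: 23.18
tool_pos: [0.5516, -0.0902, 0.1028]
tcp_rot: [-3.141, -0.523, 1.821]
wrist_force: [0.4, -0.3, -0.0]
gripper_width: 0.539
the job is handed in; nothing more can be done
None
```

The pack is in the cradle, flat on its front with its terminals on the contact block and its foot end caught behind the catch. I handed the job in at about 23 s, and no verdict was reported.

- **Sliding:** I pushed low on the back with two half-open fingers. The pack slid at about 4 N and squared itself to the fingers. I stopped with its foot against the near edge at about 13 N. The camera put its centre at x = -32.8 mm in the cradle and 0.5° out of square.
- **Tipping:** I pushed high on its back with about 2.5 N. It fell into the cradle, square, with the foot end overhanging by about 28 mm.
- **Catching:** I pushed the foot end along. The contact block was felt about 8 mm nearer than the nominal figure, and the highest wrist force I read was about 12 N. When I backed off, the pack stayed put.

**Last checks:**
- The pictures show the catch standing up behind the foot end, and the arm clear of everything.
- The foot end measures about 22 mm inside the near edge, and the wrist force is near zero.
- The catch's far edge measured about 20 mm, which agrees with the foot end to within the camera's 2 mm.
- The two terminal corners gave x = 173.6 and 170.5 mm, so they disagree by about 3 mm. The foot corners agree within 0.1 mm and show the pack square.
- How far the contact block is pushed in (about 4 mm) is inferred from the travel I felt, not measured directly.

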